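Run a curing cycle for varnished wooden trees

ROBOT

A 7-joint arm with a two-finger parallel gripper is mounted at the origin on the work surface. World frame = base frame: x ahead of the robot, y to its left, z up, the work surface at z = 0. Lengths are in mm, angles in rad, forces in N, time in s.
With the tool pointing down it reaches from about 400 to 850 mm from the base axis. Payload 10.4 kg.
Tool frame: the origin (TCP) lies at the very end of the fingers, on their centre line; the grasp point (between the pads) lies 19 mm behind it; z points along the fingers, y is the line along which they close (so a half turn about z gives the same grasp; the last joint's range is limited). The gripper opens to 85 mm and grips with 20 to 120 N. Pads are 22 mm wide; open, the fingers measure 114 mm over their backs; the gripper's body (76 mm by 85 mm) begins 54 mm behind the grasp point. The pads swing forward as they close: fully open they stand 13 mm farther back than shut.
Start: joints at [1.234, 0.332, -0.065, 1.46, 0.022, 1.35, -0.088], TCP at [192.944, -594.495, 231.338] pointing down, gripper open.
Joint ranges: [-2.6, 2.6], [-0.5, 2.12], [-1.47, 1.34], [0.16, 2.42], [-1.27, 4.41], [0.06, 2.06], [-2.6, 2.6]. Speed limits (rad/s): [2.22, 2.22, 2.79, 2.79, 3.14, 3.14, 3.14].

INTERFACE

Orientations are given as [roll, pitch, yaw] about the fixed x, y, z axes, in that order (R = Rz(yaw) Ry(pitch) Rx(roll)).
In Python, from station import env, capture, order, search_frame, outline_of gives the robot as it stands.
- The arm moves only by the tool play_rows, never from a script. Its argument "moves" is a list of rows, each a list of 2 entries, a list of its own where there are three numbers: the shift along the tool's x, y, z in m, then the turn, a rotation vector about the tool's x, y, z in rad. In form: [[[tx, ty, tz], [wx, wy, wz]], ...]. A call has 1 to 20 rows; each row shifts and turns the commanded pose from where the row before left it, along the tool's axes as they then stand; what a row does not reach is not made up. A row lasts 1/10 s, in which the tool goes at most 50 mm and 8.59 degrees, less where a joint would pass 70% of its speed; a pose out of reach is approached as far as the arm can. A call is refused whole if a number of a shift passes 0.05 or a number of a turn 0.15, either way. A call with a gripper value outside its range is refused whole. "jaw" is the opening, from -1 (shut) to 1 (fully open), set as the call begins (left out, the last holds). The fingers move at their own pace and stop on an object; "force" is the grip in N (left out, the last holds). Time passes only in rows, so rows that do not move let the fingers close. It gives the time, the measured TCP pose, the force, the opening and the grip force at its end, in the units of the state.
- env.get_obs(): the state, without advancing time (a new reading comes with each control period).
- capture(name): name is "side" or "top" or "wrist"; returns a dict with "img" (400x640x3 uint8, red, green, blue), "z_map" (400x640 float32, mm along the optical axis (not along the pixel's ray), 0 where there is no reading), "camera_matrix" (3x3 intrinsics, pixels), "rvec" (rotation vector, rad) and "tvec" (3), from world to camera coordinates, as OpenCV has them; the wrist camera has in their place "T_tool_cam" (4x4, takes a point from camera to tool coordinates, whose origin is the TCP and whose axes are the flange's). Camera axes: x right, y down, z forward; pixel columns grow to the right and rows downward; lengths in mm; the calibration is good to about 2 mm. A picture is of the moment at which its call begins: read the wrist's pose just before it.
- order.close_job(): hands the job in; it is judged then, once.
Trained networks look in a picture, given as the dict that the camera call returned (one of the last four; its "shot" number tells which), for a name from the list of things; names that differ only in an ending like _2 or _b are one class to them, and where a whole thing is asked for, a point or a joint stands for the part that bears it (a point fixed in the world has none). Each returns a list of dicts, best first, with "confidence" (0 to 1); they miss things now and then, are a little off and sometimes report something else, mostly with a low value. They report only what shows in the picture. A call takes as long as a camera call. They do not tell look-alikes from the thing itself.
- search_frame(thing, picture): "position" ([column, row] in pixels, amid what is visible of it).
- outline_of(thing, picture): "pixels" (400x640 bool, what is visible of it) and "position" ([column, row] in pixels, amid what is visible of it).
The state is a dict: "time_s": time; "joints": joint angles; "qvel": joint speeds; "effort": joint torques, N m; "position": TCP position; "tcp_rot": TCP orientation; "wrist_force": force on the tool from outside, world axes, zero at the start; "moment": the same for the moment, N m; "gripper_width": opening from 0.0 (shut) to 1.0 (fully open); "grasp_force": force on a finger pad.
Only numpy, scipy, OpenCV 4.12 (cv2) and the standard library are available. Lean on these libraries where they do the work, as an engineer would, in place of code of your own. Each camera call takes 0.05 s, during which the arm holds its last target. There are 200 camera calls.

TASK

Start the curing cycle for the varnished trees: gently slide the loaded tray fully home into the cabinet with the trees still lying on it, and turn the black timer selector clockwise until it clicks over to the large dot. Only when both are done, press the green start button fully down and let it go. Do not touch the trees or press the red stop button, and leave everything else on and around the cabinet where it is.

Things in the scene. Friction and masses are not known exactly. Their poses are not given: they have to be found in the camera images.
- cabinet: White benchtop light-curing cabinet, fixed. Origin: bottom middle of its front face, on the table; x points into the cabinet (away from its operator, who is on the robot's side), y to the operator's left, z up. 360 wide, 290 deep (x 0 to 290), 243 tall. Front face upright to z 85 (takes the tray); above it the sloping dark grey console; from x 100 the upright lamp housing, with a flat top.
- console (a point): Middle of the dark grey control console's lower edge, at the cabinet's x 0, z 85. The console slopes up and away from the operator at 34 degrees for 120 mm (to cabinet x 100, z 152). Axes: x straight up the slope, y to the operator's left, z square out of the console. On it, by this frame's y: black selector (108), green start button (-5), red stop button on a yellow disc (-105), all at x 62.
- brow (a point): Middle of the lower front edge of the grey brow that runs along the top of the lamp housing over the full width of the console: cabinet x 48, z 205 (up to z 243). It overhangs the upper part of the console: the body of a gripper held upright over the controls meets it; held square to the console (34 degrees from vertical, leaning to the operator) it clears it. Axes as the cabinet's.
- tray (a joint): How far the curing tray is pulled out of the cabinet's front, m: 0 = fully home against its stop, 0.09 to 0.12 at the start. It slides level along the cabinet's x, with about 1.5 N of friction and light damping (6 N s/m); it has no catch and stays where it is left.
- tray_handle (a point): Middle of the tray's dark bar handle: a level round bar about 10 thick, 120 long, parallel to the cabinet's y, 35 out from the tray's white front (284 wide, 54 tall), its middle 42 above the table. Axes as the cabinet's. With the tray home it lies 47 in front of the cabinet's front face. Push it from the operator's side with closed, upright fingers.
- selector_grip (a point): Grip point of the black timer selector: a bar 13 wide, 44 long, 32 tall, on a 44 diameter skirt, white line towards its pointing end. The point is on the turning axis, 7 below the bar's top, 23 above the skirt, 37 above the console. Axes turn with the bar: x along it to the pointing end, y across its 13 mm width, z along the turning axis, square out of the console. 50 mm free all round the axis.
- selector (a joint): Turn of the selector, rad, clockwise (facing the console) positive: 0 = first notch (bar points 30 degrees left of straight up the slope, small white dot), 1.047 = second notch and end stop (30 degrees right, large white dot). A spring detent, peak about 0.12 N m, lies between: let go before the middle (0.52) it springs back, past it, it snaps over.
- start (a joint): How far the green start button is pushed in, m: 0 = out, 0.006 = fully down. Spring return; starts to move at 1.5 N, fully down at 5 N.
- start_top (a point): Centre of the top of the green start button's cap, 32 diameter, 22 above the console. Axes as the console's: the button is pushed along -z. A steel hood guard, inner radius 28, stands 7 higher than the cap round its upper side and flanks, open below; closed fingertips square to the console fit inside it.
- stop (a joint): How far the red stop button (36 diameter, same console) is pushed in, m: 0 = out, 0.006 = fully down. Not to be pressed.
- tree_1: One of two varnished green wooden trees with brown trunk lying loose on the tray, 72 x 60 x 12, 35 g; origin at the middle of its underside, 18 above the table on the tray's floor. Left one.
- tree_2: The other varnished green wooden tree on the tray, same size; right one.
- tree_wet1: Bystander: green wooden tree with a brown trunk, freshly painted, 83 x 69 x 12, drying flat on the paint-flecked sheet.
- tree_wet2: Bystander: second green wooden tree drying on the sheet, 83 x 69 x 12.
- tree_cured: Bystander: finished green wooden tree, 65 x 54 x 11, lying on the cabinet's flat top.
- jar_green: Bystander: green paint jar with white cap, 60 diameter, 75 tall, standing close beside the cabinet.
- jar_red: Bystander: red paint jar with white cap, 60 diameter, 75 tall, standing close beside the cabinet.
- brush_cup: Bystander: blue ceramic cup, 72 diameter, 90 tall, with three brushes standing up in it to 185.
- brush: Bystander: paint brush, 180 long, lying on the table; origin near its middle.
- sanding_block: Bystander: cork sanding block, 100 x 60 x 30, on the table.
- rocking_horse: Bystander: small red wooden rocking horse, 80 long, 30 wide, 92 tall, standing on the table.
Not all that is in view belongs to the job. What is shaped like the tree_1 but purple is not meant. What is shaped like the tree_2 but yellow is not meant.

How it is judged (in metres and radians):
On the way, in this order (a step that is already met when the one before it is completed fails the run):
1. tray fully home (within 4 mm) with both trees lying on it, and the selector clicked over to its second notch (over 0.9 rad), in either order (value of joint tray below 0.004 m and value of joint selector above 0.9 rad and angle between each of tree_1, tree_2's own z axis and vertical below 0.12 rad and z of each of tree_1, tree_2 in the frame of cabinet below 0.024 m and x of tree_1 in the frame of cabinet between 0.02 and 0.19 m and x of tree_2 in the frame of cabinet between 0.02 and 0.19 m), for 0.2 s.
2. green start button pushed fully down (over 5 of its 6 mm) with the tray home and the selector set (value of joint start above 0.005 m and value of joint tray below 0.004 m and value of joint selector above 0.9 rad), for 0.05 s.
At the end, for the whole second after the job is handed in: The tray is home (within 4 mm), both trees lie flat on it inside the cabinet and at rest, the selector rests in its second notch (over 0.9 rad), and the start button, having been pushed fully down, is out again (within 1 mm), as is the stop button (all of step 1 and value of joint each of start, stop below 0.001 m and linear speed of each of tree_1, tree_2 below 0.02 m/s); the robot touches nothing.
It fails at once if start button pushed in (over 2 mm) while the tray is more than 6 mm out or the selector has not clicked over (value of joint start above 0.002 m and (value of joint tray above 0.006 m or value of joint selector below 0.8 rad)).
It fails at once if stop button pushed in over 2 mm (value of joint stop above 0.002 m).
It fails at once if tray slammed: moving faster than 0.4 m/s (velocity of joint tray below -0.4 m/s or velocity of joint tray above 0.4 m/s).
It fails at once if robot presses on a tree on the tray (over 1 N) (contact force between any of tree_1, tree_2 and the fingers above 1 N or contact force between any of tree_1, tree_2 and the arm above 1 N).
It fails at once if a bystander moved more than 20 mm (distance of any of tree_wet1, tree_wet2, tree_cured, jar_green, jar_red, brush_cup, brush, sanding_block, rocking_horse from where it was at the start of the episode above 0.02 m).
It also fails if it takes over 56 s, if anything falls off the work surface, if the arm or the gripper's body presses on something with over 40 N, if the wrist force passes 120 N, or if a joint passes its speed limit or range.

## Working session

There is one attempt and no reset: what is moved stays moved. The work goes in short steps, Python scripts to look and compute and a tool call to move; the robot and the scene stay as the last step left them, time stands still between calls to the robot, and variables do not carry over. Pictures are saved under pics/ and viewed, at most 10 in all, crops included, and the job is handed in when it is done.

Besides the shell and the picture viewer there is one more tool, called after ">>>" by a JSON object that holds its "fn" and its "kwargs". play_rows: Moves the arm, as the interface text tells. Its arguments: {"type":"object","properties":{"moves":{"type":"array","items":{"type":"array"}},"jaw":{"type":"number"},"force":{"type":"number"}},"required":["moves"]}

```bash
mkdir -p pics; cat > h.py <<'E'
import numpy as np,cv2
from station import env,capture,order,search_frame,outline_of
from scipy.spatial.transform import Rotation as R
def save(c,n,crop=None,s=1):
    i=c["img"][...,::-1]
    if crop: i=i[crop[1]:crop[3],crop[0]:crop[2]]
    cv2.imwrite("pics/"+n,cv2.resize(i,None,fx=s,fy=s,interpolation=cv2.INTER_CUBIC))
def cloud(c):
    K=c["camera_matrix"];z=c["z_map"].astype(float)
    v,u=np.mgrid[:400,:640]
    P=np.stack([(u-K[0,2])/K[0,0]*z,(v-K[1,2])/K[1,1]*z,z],-1)
    if "rvec" in c:
        Rm=cv2.Rodrigues(np.array(c["rvec"],float))[0]
        W=(P-np.array(c["tvec"]).ravel())@Rm
    else:
        o=env.get_obs();T=np.array(c["T_tool_cam"]);W=P@T[:3,:3].T+T[:3,3]
        W=W@R.from_euler("xyz",o["tcp_rot"]).as_matrix().T+o["position"]
    W[z<=0]=np.nan
    return W
E
python3 - <<'E'
from h import *
o=env.get_obs();print(o)
for n in("side","top"):
    c=capture(n);save(c,n+"1.png");W=cloud(c);np.savez(n+"1.npz",W=W,img=c["img"])
    for t in("cabinet","tray_handle","selector_grip","start_top","stop","tree_1"):
        for d in search_frame(t,c)[:4]:
            u,v=map(int,d["position"]);print(n,t,u,v,round(d["confidence"],2),np.round(W[min(v,399),min(u,639)]))
E
```

```text
{'time_s': 0.0, 'joints': array([ 1.23439899,  0.33286089, -0.06471938,  1.46092981,  0.02156846,
        1.34991582, -0.08852193]), 'qvel': array([-0.00156665,  0.00010946, -0.00020287,  0.00038262, -0.00090975,
        0.00202045, -0.00129416]), 'effort': array([ 5.28237490e-05, -6.25457954e+01,  4.90501081e-02, -3.91609454e+01,
        1.62759831e-02,  9.77545656e-03, -4.62634023e-05]), 'position': array([ 192.81970212, -594.11627504,  230.52833249]), 'tcp_rot': array([-3.14017299e+00,  2.95269724e-05,  3.13807564e-01]), 'wrist_force': array([ 0.54470868,  0.84905121, -0.2416994 ]), 'moment': array([ 0.01984831,  0.03211826, -0.05154945]), 'grasp_force': 0.0, 'gripper_width': 1.0024726496230754}
side cabinet 246 194 0.59 [719. 104. 142.]
side tray_handle 292 230 0.72 [587.  64.  18.]
side tray_handle 280 369 0.37 [356. 448.  13.]
side selector_grip 182 326 0.57 [613. 499.  55.]
side selector_grip 242 212 0.45 [678. 172. 142.]
side start_top 289 232 0.49 [588.  78.  21.]
side tree_1 357 218 0.68 [437. -92.  14.]
side tree_1 331 277 0.66 [390. 155.  12.]
side tree_1 273 235 0.6 [617. 122.  32.]
side tree_1 302 215 0.58 [588.   4.  34.]
top cabinet 298 124 0.93 [727.  60. 255.]
top cabinet 201 224 0.53 [459. 377.  17.]
top tray_handle 301 191 0.68 [566.  57.  17.]
top selector_grip 263 151 0.54 [669. 166. 162.]
top selector_grip 299 146 0.46 [689.  61. 140.]
top start_top 300 149 0.44 [680.  58. 140.]
top stop 332 155 0.41 [663. -38. 135.]
top tree_1 271 252 0.76 [370. 152.  14.]
top tree_1 350 226 0.74 [ 453. -101.   15.]
top tree_1 282 180 0.72 [600. 118.  26.]
top tree_1 318 181 0.64 [597.   3.  33.]
```

View pics/top1.png

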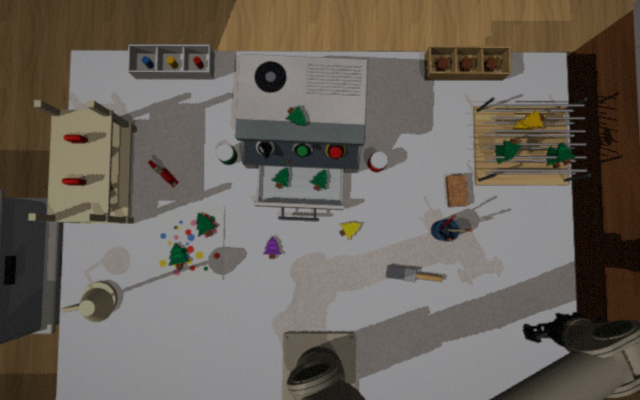

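View pics/side1.png

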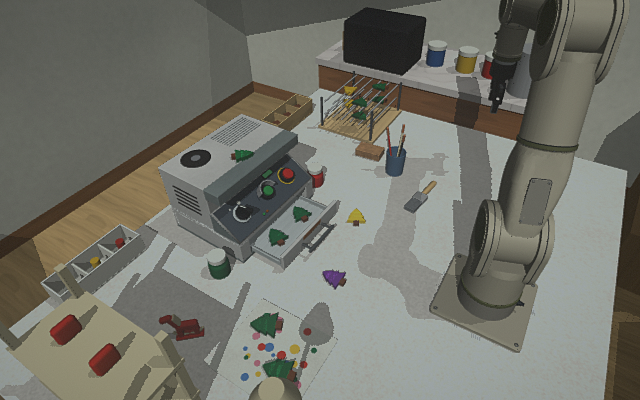

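The top view shows the cabinet at (300,125), the tray pulled out with two green trees at (282,180) and (318,181), and the handle at (300,215). The selector is at (264,149), start at (302,150) and stop at (336,151). The purple (272,246) and yellow (350,229) look-alikes lie on the table in front of the tray. The side view agrees with this.

Next I'll fit the cabinet pose from depth.

```bash
cat > fit.py <<'E'
from h import *
for n in("top","side"):
    W=np.load(n+"1.npz")["W"];P=W.reshape(-1,3)
    near=(np.abs(P[:,0]-760)<260)&(np.abs(P[:,1]-60)<260)
    t=P[near&(P[:,2]>232)&(P[:,2]<262)]
    (c,s,a)=cv2.minAreaRect(t[:,:2].astype(np.float32));print(n,"top rect",c,s,a,np.median(t[:,2]))
    # front/brow edge: min-x line of top region by y bin
    def edge(t,lo=True,q=3):
        ys=np.arange(t[:,1].min()+15,t[:,1].max()-15,8);e=[]
        for y in ys:
            b=t[np.abs(t[:,1]-y)<4]
            if len(b)>3:e.append((y,np.percentile(b[:,0],q)))
        e=np.array(e);p=np.polyfit(e[:,0],e[:,1],1)
        for _ in range(4):
            r=e[:,1]-np.polyval(p,e[:,0]);k=np.abs(r)<max(3,2*np.std(r));p=np.polyfit(e[k,0],e[k,1],1)
        return p,np.std(r[k])
    print(" brow edge x=a*y+b",edge(t),"y range",np.percentile(t[:,1],[.5,99.5]))
    # console: fit plane by ransac-ish
    c=P[near&(P[:,2]>92)&(P[:,2]<148)&(P[:,0]>600)&(P[:,0]<740)&(np.abs(P[:,1]-60)<170)]
    A=np.c_[c[:,:2],np.ones(len(c))]
    p=np.array([.67,0,np.median(c[:,2]-.67*c[:,0])])
    for _ in range(15):
        k=np.abs(A@p-c[:,2])<6;p=np.linalg.lstsq(A[k],c[k,2],rcond=None)[0]
    print(" console plane",p,"slope",np.degrees(np.arctan(np.hypot(*p[:2]))),"yaw",np.degrees(np.arctan2(p[1],p[0])),k.sum())
    h=P[(np.abs(P[:,2]-44)<9)&(np.abs(P[:,1]-60)<90)&(P[:,0]>440)&(P[:,0]<540)]
    print(" handle",len(h),np.median(h,0),np.percentile(h,[2,98],axis=0).ravel())
    if n=="top":
        for nm,(u,v) in dict(sel=(264,149),start=(302,150),stop=(336,151)).items():
            print(nm,np.round(W[v-3:v+4:3,u-3:u+4:3].reshape(-1,3)).tolist())
E
python3 fit.py
```

```text
top top rect (803.1044921875, 53.22166442871094) (360.53460693359375, 243.54928588867188) 87.82598876953125 243.01469494634165
 brow edge x=a*y+b (array([4.18044780e-02, 6.85882017e+02]), np.float64(0.8646048407418275)) y range [-125.56719721  231.05020229]
 console plane [ 6.39618959e-01 -2.63068741e-02 -3.16407044e+02] slope 32.625734627204785 yaw -2.3551894501093367 1552
 handle 190 [477.49159195  68.69912945  45.84396054] [468.26522883   5.72121728  38.55291208 509.43745765 125.61739463
  51.75525854]
sel [[684.0, 171.0, 163.0], [687.0, 165.0, 145.0], [690.0, 157.0, 133.0], [675.0, 171.0, 163.0], [676.0, 163.0, 159.0], [681.0, 157.0, 134.0], [667.0, 172.0, 160.0], [667.0, 163.0, 158.0], [671.0, 156.0, 137.0]]
start [[685.0, 61.0, 142.0], [684.0, 52.0, 150.0], [686.0, 43.0, 140.0], [677.0, 61.0, 139.0], [676.0, 52.0, 142.0], [676.0, 43.0, 141.0], [667.0, 61.0, 141.0], [670.0, 52.0, 130.0], [668.0, 43.0, 138.0]]
stop [[682.0, -41.0, 144.0], [680.0, -49.0, 155.0], [684.0, -59.0, 137.0], [673.0, -41.0, 143.0], [675.0, -50.0, 135.0], [674.0, -59.0, 140.0], [665.0, -41.0, 139.0], [665.0, -50.0, 137.0], [666.0, -59.0, 133.0]]
side top rect (804.0559692382812, 52.676116943359375) (363.23065185546875, 246.47288513183594) 87.63689422607422 245.0828605281624
 brow edge x=a*y+b (array([3.88919635e-02, 6.82235842e+02]), np.float64(0.6468916747648193)) y range [-123.33343952  235.17750622]
 console plane [ 6.59849240e-01 -2.81812100e-02 -3.28396229e+02] slope 33.44279742103445 yaw -2.4455339845939266 2307
 handle 310 [498.12925527  71.17288304  47.0018184 ] [470.33431996 -20.07760883  35.67185591 515.78894045 144.28779316
  51.92843351]
```

Both views agree on the cabinet: origin near (634.6, 59.8), yaw −2.3°. The handle is near cabinet x −157 (tray about 0.11 out). I'll close the jaw, turn the tool to the cabinet axes and move to in front of the handle.

>>> {"fn": "play_rows", "kwargs": {"moves": [[[0,0,-0.02],[0,0,0.118]],[[0,0,-0.02],[0,0,0.118]],[[0,0,-0.02],[0,0,0.118]],[[0.034,-0.035,0],[0,0,0]],[[0.034,-0.035,0],[0,0,0]],[[0.034,-0.035,0],[0,0,0]],[[0.034,-0.035,0],[0,0,0]],[[0.034,-0.035,0],[0,0,0]],[[0.034,-0.035,0],[0,0,0]],[[0,-0.046,0],[0,0,0]],[[0,-0.046,0],[0,0,0]],[[0,-0.046,0],[0,0,0]],[[0,-0.046,0],[0,0,0]],[[0,-0.046,0],[0,0,0]],[[0,-0.046,0],[0,0,0]],[[0,-0.046,0],[0,0,0]],[[0,-0.046,0],[0,0,0]],[[0,-0.046,0],[0,0,0]],[[0,-0.046,0],[0,0,0]],[[0,0,0],[0,0,0]]], "jaw": -1}}

```text
time_s: 2.7
position: [423.2, 73.0, 291.9]
tcp_rot: [-3.141, -0.002, -0.031]
wrist_force: [-0.0, -0.3, 0.2]
gripper_width: 0.001
grasp_force: 0.0
```

```bash
cat >> h.py <<'E'
YAW=np.radians(-2.3);O=np.array([634.6,59.8,0]);RC=R.from_euler("z",YAW).as_matrix()
def tocab(p): return (np.asarray(p)-O)@RC
def st():
    o=env.get_obs();print("t",round(o["time_s"],2),"cab",np.round(tocab(o["position"]),1),"rot",np.round(o["tcp_rot"],3),"F",np.round(o["wrist_force"],1),"w",round(o["gripper_width"],2));return o
E
python3 - <<'E'
from h import *
st();c=capture("wrist");save(c,"w1.png");W=cloud(c);C=tocab(W)
h=C[(np.abs(C[...,2]-43)<8)&(C[...,0]>-180)&(C[...,0]<-120)&(np.abs(C[...,1])<75)]
print(len(h),np.percentile(h,[2,50,98],axis=0) if len(h) else 0)
E
```

```text
t 2.7 cab [-211.7    4.7  291.9] rot [-3.141e+00 -2.000e-03 -3.100e-02] F [-0.  -0.3  0.2] w 0.0
1575 [[-163.57819053  -63.12030085   42.04274956]
 [-156.40150955   -1.43434109   45.76590872]
 [-124.25632796   59.01698092   48.34360516]]
```

View pics/w1.png

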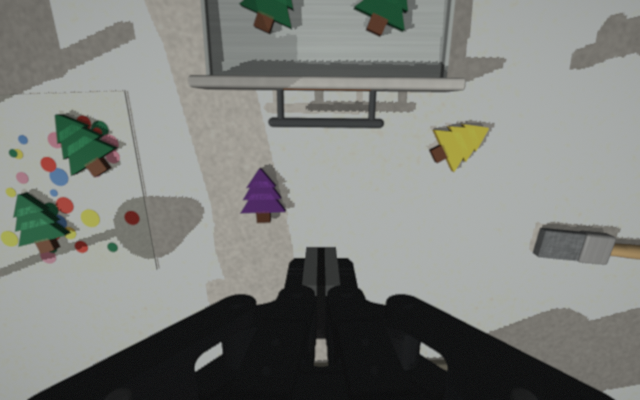

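The wrist view shows the handle bar at (326,123), clear space in front of it, and the trees lying on the tray. The purple decoy at (264,195) stays left of the fingers. Descending, then pushing slowly.

>>> {"fn": "play_rows", "kwargs": {"moves": [[[0,0.005,0.03],[0,0,0.009]],[[0,0,0.04],[0,0,0]],[[0,0,0.04],[0,0,0]],[[0,0,0.04],[0,0,0]],[[0,0,0.04],[0,0,0]],[[0,0,0.04],[0,0,0]],[[0,0,0.036],[0,0,0]],[[0,0,0],[0,0,0]],[[0.01,0,0],[0,0,0]],[[0.01,0,0],[0,0,0]],[[0.006,0,0],[0,0,0]],[[0.004,0,0],[0,0,0]],[[0.004,0,0],[0,0,0]],[[0.004,0,0],[0,0,0]],[[0.005,0,0],[0,0,0]],[[0.005,0,0],[0,0,0]],[[0.006,0,0],[0,0,0]],[[0.006,0,0],[0,0,0]],[[0.006,0,0],[0,0,0]],[[0.006,0,0],[0,0,0]]]}}

```text
time_s: 4.75
position: [495.9, 58.3, 25.2]
tcp_rot: [-3.141, 0.0, -0.049]
wrist_force: [-1.3, 1.2, 1.4]
gripper_width: -0.003
grasp_force: 0.9
```

```bash
python3 -c "
from h import *
st()"
```

```text
t 4.75 cab [-138.5   -7.    25.2] rot [-3.141  0.    -0.049] F [-1.3  1.2  1.4] w -0.0
```

>>> {"fn": "play_rows", "kwargs": {"moves": [[[0.006,0,0],[0,0,0]],[[0.006,0,0],[0,0,0]],[[0.006,0,0],[0,0,0]],[[0.006,0,0],[0,0,0]],[[0.006,0,0],[0,0,0]],[[0.006,0,0],[0,0,0]],[[0.006,0,0],[0,0,0]],[[0.006,0,0],[0,0,0]],[[0.006,0,0],[0,0,0]],[[0.006,0,0],[0,0,0]],[[0.004,0,0],[0,0,0]],[[0.003,0,0],[0,0,0]],[[0,0,0],[0,0,0]]]}}

```text
time_s: 6.05
position: [563.0, 54.6, 25.4]
tcp_rot: [3.141, -0.001, -0.05]
wrist_force: [-0.1, 0.0, 0.1]
gripper_width: 0.005
grasp_force: 0.0
```

>>> {"fn": "play_rows", "kwargs": {"moves": [[[0.002,0,0],[0,0,0]],[[0.002,0,0],[0,0,0]],[[0.001,0,0],[0,0,0]],[[0,0,0],[0,0,0]]]}}

```text
time_s: 6.45
position: [567.5, 54.5, 25.3]
tcp_rot: [3.141, -0.0, -0.049]
wrist_force: [-0.4, -0.1, 0.2]
gripper_width: 0.001
grasp_force: 0.2
```

```bash
python3 -c "
from h import *
st()"
```

```text
t 6.45 cab [-66.8  -8.   25.3] rot [ 3.141 -0.    -0.049] F [-0.4 -0.1  0.2] w 0.0
```

>>> {"fn": "play_rows", "kwargs": {"moves": [[[0.002,0,0],[0,0,0]],[[0.002,0,0],[0,0,0]],[[0.001,0,0],[0,0,0]],[[0.001,0,0],[0,0,0]],[[0,0,0],[0,0,0]]]}}

```text
time_s: 6.95
position: [572.3, 54.4, 25.1]
tcp_rot: [3.141, 0.002, -0.049]
wrist_force: [-7.7, -1.7, 4.7]
gripper_width: -0.004
grasp_force: 3.6
```

The force rose to 7.7 N at the expected home position, so the tray is against its stop. Backing off, rising and tilting square to the console.

>>> {"fn": "play_rows", "kwargs": {"moves": [[[-0.02,0,0],[0,0,0]],[[-0.03,0,0],[0,0,0]],[[0,0,-0.045],[0,0,0]],[[0,0,-0.045],[0,0,0]],[[0,0,-0.045],[0,0,0]],[[0,0,-0.045],[0,0,0]],[[0,0,-0.03],[0,0,-0.009]],[[0,-0.02,0],[0,0.148,0]],[[0,-0.03,0],[0,0.148,0]],[[0,-0.03,0],[0,0.148,0]],[[0,-0.03,0],[0,0.149,0]],[[0,0,0],[0,0,0]],[[0,0,0],[0,0,0]]], "jaw": -0.06}}

```text
time_s: 8.25
position: [527.3, 167.2, 235.6]
tcp_rot: [3.139, -0.593, -0.037]
wrist_force: [0.1, -0.9, 0.4]
gripper_width: 0.47
grasp_force: 0.0
```

```bash
cat >> h.py <<'E'
th=np.radians(34);RX=np.array([[np.cos(th),0,-np.sin(th)],[0,1,0],[np.sin(th),0,np.cos(th)]])  # console axes as columns, cab coords
def tocon(p): return (tocab(p)-[0,0,85])@RX
def con(twist=0): # pose in console coords; desired tool frame square, twisted about tool z
    o=st();Rt=R.from_euler("xyz",o["tcp_rot"]).as_matrix()
    Rd=RC@RX@np.diag([1,-1,-1.])@R.from_euler("z",twist).as_matrix()
    print("console",np.round(tocon(o["position"]),1),"rotvec to do (tool)",np.round(R.from_matrix(Rt.T@Rd).as_rotvec(),3),"j",np.round(o["joints"],2));return o,Rt
E
python3 - <<'E'
from h import *
con();c=capture("wrist");save(c,"w2.png");W=cloud(c);C=tocon(W);np.savez("w2.npz",C=C,img=c["img"])
for t in("selector_grip","start_top","stop","tree_1"):
    for d in search_frame(t,c)[:3]:
        u,v=map(int,d["position"]);print(t,u,v,round(d["confidence"],2),np.round(C[v,u]))
E
```

```text
t 8.25 cab [-111.5  103.   235.6] rot [ 3.139 -0.593 -0.037] F [ 0.1 -0.9  0.4] w 0.47
console [ -8.2 103.  187.2] rotvec to do (tool) [ 0.001 -0.     0.002] j [ 0.41 -0.21 -0.89  2.09  0.22  0.68 -2.25]
selector_grip 314 105 0.7 [ 64. 108.  44.]
selector_grip 431 102 0.47 [66.  7. 21.]
start_top 440 107 0.94 [62. -1. 23.]
stop 555 107 0.84 [  62. -101.   23.]
tree_1 589 355 0.76 [-185. -175.   36.]
```

View pics/w2.png

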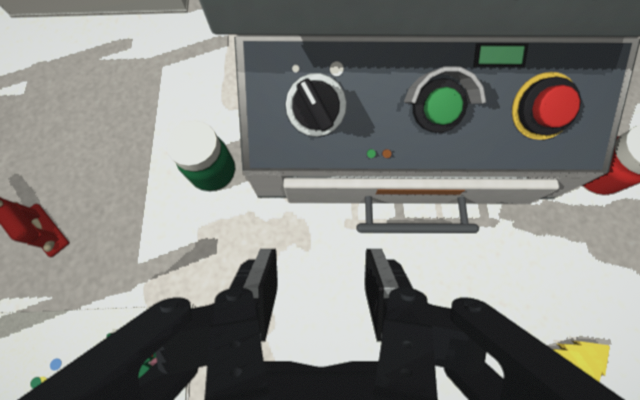

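Selector at (316,105), start at (444,106), stop at (556,107). The bar points up-left to the small dot. The tray front is shut at (420,190). Now refining with depth.

```bash
python3 - <<'E'
from h import *
d=np.load("w2.npz");C=d["C"];I=d["img"].astype(int)
def near(x,y,r): return np.hypot(C[...,0]-x,C[...,1]-y)<r
P=C[near(62,108,30)&(C[...,2]>38)&(C[...,2]<50)]
r=cv2.minAreaRect(P[:,:2].astype(np.float32));print("bar top",len(P),r,np.median(P[:,2]),P[:,:2].mean(0))
g=(I[...,1]>I[...,0]+40)&near(62,-5,30)&(np.abs(C[...,2]-22)<5);P=C[g];print("cap",len(P),np.round(np.percentile(P,[2,50,98],axis=0),1).tolist())
r_=(I[...,0]>I[...,1]+70)&near(62,-105,40);P=C[r_];print("stop",len(P),np.round(np.percentile(P,[2,50,98],axis=0),1).tolist())
f=C[near(40,55,12)];print("face z",np.nanmedian(f[:,2]),[round(float(np.nanmedian(C[near(x,y,6)][:,2])),1) for x,y in((15,140),(15,-60),(105,140),(100,-60))])
c=capture("wrist");print(np.round(c["T_tool_cam"],2).tolist())
E
```

```text
bar top 874 ((63.266502380371094, 108.02021026611328), (44.01411056518555, 12.986956596374512), 29.838951110839844) 44.1332530539851 [ 63.61136321 108.13560652]
cap 1051 [[49.5, -18.2, 19.2], [63.0, -3.8, 22.4], [77.1, 10.1, 24.0]]
stop 1500 [[47.8, -120.5, 13.3], [63.6, -102.4, 22.4], [78.8, -87.5, 24.1]]
face z 0.518072303508194 [0.4, 0.7, 0.5, 2.7]
[[0.0, -0.96, -0.28, 70.32], [1.0, 0.0, 0.0, -0.96], [-0.0, -0.28, 0.96, -142.49], [0.0, 0.0, 0.0, 1.0]]
```

>>> {"fn": "play_rows", "kwargs": {"moves": [[[0.018,-0.001,0.02],[0,0,0]],[[0.018,-0.001,0.02],[0,0,0]],[[0.018,-0.001,0.02],[0,0,0]],[[0.018,-0.002,0.018],[0,0,0]],[[0,0,0],[0,0,-0.131]],[[0,0,0],[0,0,-0.131]],[[0,0,0],[0,0,-0.131]],[[0,0,0],[0,0,-0.131]],[[0,0,0],[0,0,0]],[[0,0,0],[0,0,0]]]}}

```text
time_s: 9.55
position: [631.5, 167.0, 210.6]
tcp_rot: [2.819, -0.506, 0.563]
wrist_force: [0.4, -0.2, -0.5]
gripper_width: 0.469
grasp_force: 0.0
```

```bash
python3 - <<'E'
from h import *
con(-np.pi/6)
E
```

```text
t 9.55 cab [ -7.4 107.  210.6] rot [ 2.819 -0.506  0.563] F [ 0.4 -0.2 -0.5] w 0.47
console [ 64.1 107.  108.3] rotvec to do (tool) [-0.     0.001 -0.005] j [ 0.5   0.18 -1.04  1.91  0.7   0.73 -2.02]
```

Rehearsing the turn in free air to check the joint 7 margin.

>>> {"fn": "play_rows", "kwargs": {"moves": [[[0,0,0],[0,0,0.12]],[[0,0,0],[0,0,0.12]],[[0,0,0],[0,0,0.12]],[[0,0,0],[0,0,0.12]],[[0,0,0],[0,0,0.12]],[[0,0,0],[0,0,0.12]],[[0,0,0],[0,0,0.12]],[[0,0,0],[0,0,0.12]],[[0,0,0],[0,0,0]]]}}

```text
time_s: 10.45
position: [628.7, 165.0, 193.6]
tcp_rot: [-3.085, -0.57, -0.186]
wrist_force: [-0.7, -0.4, 0.6]
gripper_width: 0.471
grasp_force: 0.0
```

```bash
python3 - <<'E'
from h import *
con(np.pi/6)
E
```

```text
t 10.45 cab [-10.1 104.9 193.6] rot [-3.085 -0.57  -0.186] F [-0.7 -0.4  0.6] w 0.47
console [ 52.4 104.9  95.6] rotvec to do (tool) [0.028 0.013 0.401] j [-0.04  0.12 -0.46  1.93  0.57  0.68 -2.6 ]
```

Joint 7 hits its limit, so I'll take the half-turned grasp instead (turning the other way).

>>> {"fn": "play_rows", "kwargs": {"moves": [[[0,0,-0.02],[0,0,-0.14]],[[0,0,-0.02],[0,0,-0.14]],[[0,0,0],[0,0,-0.14]],[[0,0,0],[0,0,-0.14]],[[0,0,0],[0,0,-0.14]],[[0,0,0],[0,0,-0.14]],[[0,0,0],[0,0,-0.14]],[[0,0,0],[0,0,-0.14]],[[0,0,0],[0,0,-0.14]],[[0,0,0],[0,0,-0.14]],[[0,0,0],[0,0,-0.14]],[[0,0,0],[0,0,-0.14]],[[0,0,0],[0,0,-0.14]],[[0,0,0],[0,0,-0.14]],[[0,0,0],[0,0,-0.14]],[[0,0,0],[0,0,-0.14]],[[0,0,0],[0,0,-0.14]],[[0,0,0],[0,0,-0.14]],[[0,0,0],[0,0,-0.14]],[[0,0,0],[0,0,-0.14]]]}}

```text
time_s: 12.45
position: [607.6, 165.5, 227.8]
tcp_rot: [2.882, 0.517, 2.566]
wrist_force: [-0.7, -0.4, -0.7]
gripper_width: 0.468
grasp_force: 0.0
```

```bash
python3 - <<'E'
from h import *
con(np.pi*5/6)
E
```

```text
t 12.45 cab [-31.2 104.5 227.8] rot [2.882 0.517 2.566] F [-0.7 -0.4 -0.7] w 0.47
console [ 54.  104.5 135.8] rotvec to do (tool) [-0.023 -0.022 -0.983] j [ 0.06  0.04 -0.57  1.93  0.5   0.74  0.26]
```

>>> {"fn": "play_rows", "kwargs": {"moves": [[[0,0,0],[0,0,-0.14]],[[0,0,0],[0,0,-0.14]],[[0,0,0],[0,0,-0.14]],[[0,0,0],[0,0,-0.14]],[[0,0,0],[0,0,-0.14]],[[0,0,0],[0,0,-0.14]],[[0,0,0],[-0.011,-0.032,-0.14]],[[0,0,0],[0,0,0]]]}}

```text
time_s: 13.25
position: [607.3, 164.9, 227.4]
tcp_rot: [-2.818, 0.511, -2.579]
wrist_force: [0.2, 0.5, 0.5]
gripper_width: 0.47
grasp_force: 0.0
```

```bash
cat > go.py <<'E'
from h import *
import sys
tw=float(sys.argv[1]);tgt=np.array(list(map(float,sys.argv[2:5])))
o,Rt=con(tw)
print("tool shift mm",np.round(Rt.T@(RC@(RX@(tgt-tocon(o["position"])))),1))
E
python3 go.py 2.618 63.3 108 80
```

```text
t 13.25 cab [-31.5 103.9 227.4] rot [-2.818  0.511 -2.579] F [0.2 0.5 0.5] w 0.47
console [ 53.6 103.9 135.7] rotvec to do (tool) [-0.001  0.003 -0.006] j [ 0.1   0.03 -0.59  1.96  0.49  0.69  1.25]
tool shift mm [-10.3  -1.2  55.7]
```

>>> {"fn": "play_rows", "kwargs": {"moves": [[[-0.004,-0.001,0.018],[0,0,0]],[[-0.004,0,0.019],[0,0,0]],[[-0.002,0,0.019],[0,0,-0.006]],[[0,0,0],[0,0,0]],[[0,0,0],[0,0,0]]]}}

```text
time_s: 13.75
position: [646.5, 168.2, 186.5]
tcp_rot: [-2.818, 0.509, -2.577]
wrist_force: [-0.8, 0.7, 0.0]
gripper_width: 0.468
grasp_force: 0.0
```

```bash
python3 go.py 2.618 63.3 108 19
```

```text
t 13.75 cab [  7.6 108.8 186.5] rot [-2.818  0.509 -2.577] F [-0.8  0.7  0. ] w 0.47
console [ 63.  108.8  79.9] rotvec to do (tool) [-0.     0.002 -0.004] j [ 0.07  0.16 -0.57  1.92  0.64  0.64  1.15]
tool shift mm [ 0.3 -0.8 60.9]
```

>>> {"fn": "play_rows", "kwargs": {"moves": [[[0,-0.001,0.015],[0,0,-0.004]],[[0,0,0.015],[0,0,0]],[[0,0,0.012],[0,0,0]],[[0,0,0.01],[0,0,0]],[[0,0,0.008],[0,0,0]],[[0,0,0],[0,0,0]],[[0,0,0],[0,0,0]]]}}

```text
time_s: 14.45
position: [680.7, 166.2, 137.3]
tcp_rot: [-2.814, 0.508, -2.569]
wrist_force: [-0.8, -0.4, -0.9]
gripper_width: 0.474
grasp_force: 0.0
```

```bash
python3 go.py 2.618 63.3 108 19
```

```text
t 14.45 cab [ 41.8 108.2 137.3] rot [-2.814  0.508 -2.569] F [-0.8 -0.4 -0.9] w 0.47
console [ 63.9 108.2  20. ] rotvec to do (tool) [-0.     0.003  0.003] j [ 0.03  0.29 -0.52  1.89  0.78  0.58  1.05]
tool shift mm [0.6 0.1 1. ]
```

Now grip.

>>> {"fn": "play_rows", "kwargs": {"moves": [[[0,0,0],[0,0,0]],[[0,0,0],[0,0,0]],[[0,0,0],[0,0,0]],[[0,0,0],[0,0,0]],[[0,0,0],[0,0,0]]], "jaw": -1, "force": 40}}

```text
time_s: 14.95
position: [680.7, 166.3, 137.7]
tcp_rot: [-2.813, 0.508, -2.568]
wrist_force: [-6.2, -0.1, 5.8]
gripper_width: 0.146
grasp_force: 40.8
```

>>> {"fn": "play_rows", "kwargs": {"moves": [[[0,0,0],[0,0,0.1]],[[0,0,0],[0,0,0.1]],[[0,0,0],[0,0,0.1]],[[0,0,0],[0,0,0.1]],[[0,0,0],[0,0,0.1]],[[0,0,0],[0,0,0.1]],[[0,0,0],[0,0,0.1]],[[0,0,0],[0,0,0.1]],[[0,0,0],[0,0,0.1]],[[0,0,0],[0,0,0.1]],[[0,0,0],[0,0,0.045]],[[0,0,0],[0,0,0]],[[0,0,0],[0,0,0]]]}}

```text
time_s: 16.25
position: [680.7, 165.4, 137.7]
tcp_rot: [2.817, 0.51, 2.497]
wrist_force: [-8.2, -3.2, 8.2]
gripper_width: 0.142
grasp_force: 41.3
```

```bash
python3 go.py 3.665 63.3 108 19; python3 -c "
from h import *
print(env.get_obs()['moment'])"
```

```text
t 16.25 cab [ 41.8 107.4 137.7] rot [2.817 0.51  2.497] F [-8.2 -3.2  8.2] w 0.14
console [ 64.1 107.4  20.3] rotvec to do (tool) [0.002 0.003 0.005] j [-0.1   0.27 -0.37  1.9   0.72  0.56  0.04]
tool shift mm [1.  0.1 1.3]
[-0.57534903  1.18361287 -0.51889883]
```

Turned to the end stop. Release, back off and look.

>>> {"fn": "play_rows", "kwargs": {"moves": [[[0,0,0],[0,0,0]],[[0,0,0],[0,0,0]],[[0,0,0],[0,0,0]],[[0,0,-0.01],[0,0,0]],[[0,0,-0.02],[0,0,0]],[[0,0,-0.03],[0,0,0]],[[0,0,-0.03],[0,0,0]],[[0,0,0],[0,0,0]]], "jaw": -0.06}}

```text
time_s: 17.05
position: [630.1, 169.6, 216.5]
tcp_rot: [2.811, 0.513, 2.498]
wrist_force: [-0.2, 0.2, 0.8]
gripper_width: 0.472
grasp_force: 0.0
```

```bash
python3 go.py 3.1416 62.5 -4.5 60; python3 - <<'E'
from h import *
c=capture("top");save(c,"top2.png",(210,110,390,230),4);W=cloud(c);C=tocon(W)
c=capture("side");save(c,"side2.png",(150,110,350,290),3)
E
```

```text
t 17.05 cab [ -8.9 109.5 216.5] rot [2.811 0.513 2.498] F [-0.2  0.2  0.8] w 0.47
console [ 66.2 109.5 114. ] rotvec to do (tool) [ 0.006  0.008 -0.518] j [-0.06  0.08 -0.44  1.93  0.53  0.67  0.19]
tool shift mm [ -52.9 -101.3   53.5]
```

View pics/side2.png

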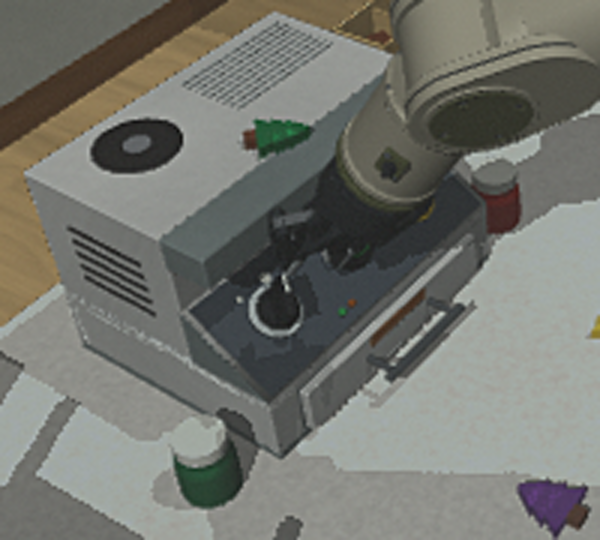

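View pics/top2.png

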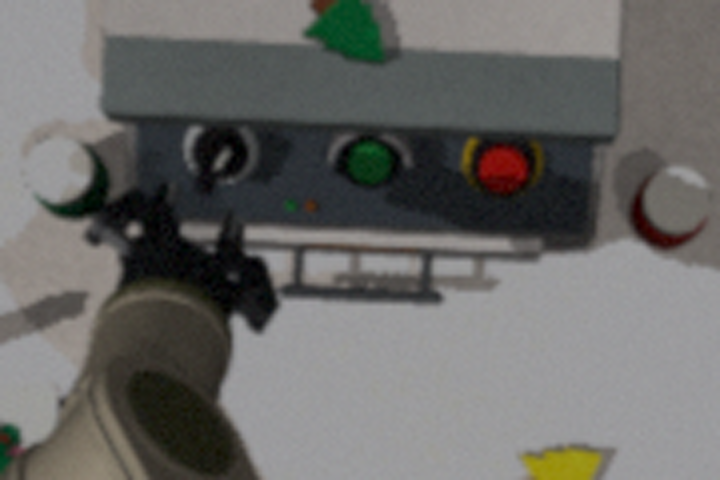

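Selector line at (225,155) now points up-right to the large dot; tray front and handle look home, and jars and trees are in place. Next: close the fingers and move over the green button.

>>> {"fn": "play_rows", "kwargs": {"moves": [[[-0.013,-0.025,0],[0.006,0.008,0]],[[-0.013,-0.025,0],[0,0,0]],[[-0.013,-0.025,0],[0,0,0]],[[-0.014,-0.026,0],[0,0,0]],[[0,0,0.02],[0,0,0]],[[0,0,0.02],[0,0,0]],[[0,0,0.01],[0,0,0]],[[0,0,0],[0,0,0]],[[0,0,0],[0,0,0]]], "jaw": -1}}

```text
time_s: 18.05
position: [649.9, 53.4, 167.5]
tcp_rot: [2.824, 0.501, 2.502]
wrist_force: [-0.4, 0.8, -0.2]
gripper_width: -0.003
grasp_force: 0.0
```

```bash
python3 go.py 3.665 62.5 -4.5 30; python3 - <<'E'
from h import *
c=capture("top");C=tocab(cloud(c))
h=C[(np.abs(C[...,2]-44)<7)&(C[...,0]>-75)&(C[...,0]<-25)&(np.abs(C[...,1])<65)]
print(len(h),np.percentile(h,[5,25,50,75,95],axis=0).round(1).tolist())
E
```

```text
t 18.05 cab [ 15.5  -5.8 167.5] rot [2.824 0.501 2.502] F [-0.4  0.8 -0.2] w -0.0
console [59.  -5.8 59.7] rotvec to do (tool) [-0.004 -0.007  0.006] j [ 0.09  0.11 -0.33  2.    0.4   0.5   0.48]
tool shift mm [-2.6  3.  29.7]
26 [[-51.2, -61.2, 41.3], [-49.0, -52.0, 45.2], [-44.6, 52.9, 46.1], [-36.1, 58.1, 47.3], [-27.0, 61.8, 50.0]]
```

>>> {"fn": "play_rows", "kwargs": {"moves": [[[-0.003,0.003,0.012],[0,0,0]],[[0,0,0.01],[0,0,0]],[[0,0,0.008],[0,0,0]],[[0,0,0.004],[0,0,0]],[[0,0,0.003],[0,0,0]],[[0,0,0.002],[0,0,0]],[[0,0,0.002],[0,0,0]],[[0,0,0.002],[0,0,0]],[[0,0,0],[0,0,0]]]}}

```text
time_s: 19.0
position: [677.0, 53.1, 134.2]
tcp_rot: [2.824, 0.502, 2.501]
wrist_force: [-8.0, -0.8, 5.1]
gripper_width: 0.001
grasp_force: 3.7
```

```bash
python3 go.py 3.665 62.5 -4.5 15
```

```text
t 19.0 cab [ 42.6  -5.  134.2] rot [2.824 0.502 2.501] F [-8.  -0.8  5.1] w 0.0
console [62.9 -5.  16.9] rotvec to do (tool) [-0.004 -0.006  0.005] j [ 0.06  0.21 -0.3   1.97  0.49  0.44  0.4 ]
tool shift mm [0.5 0.2 2. ]
```

>>> {"fn": "play_rows", "kwargs": {"moves": [[[0,0,0.001],[0,0,0]],[[0,0,0.001],[0,0,0]],[[0,0,0],[0,0,0]],[[0,0,0],[0,0,0]]]}}

```text
time_s: 19.4
position: [677.4, 53.1, 133.8]
tcp_rot: [2.825, 0.502, 2.501]
wrist_force: [-31.0, -1.1, 25.4]
gripper_width: 0.003
grasp_force: 19.1
```

```bash
python3 go.py 3.665 62.5 -4.5 15
```

```text
t 19.4 cab [ 43.   -5.  133.8] rot [2.825 0.502 2.501] F [-31.   -1.1  25.4] w 0.0
console [63.  -5.  16.4] rotvec to do (tool) [-0.005 -0.005  0.006] j [ 0.06  0.21 -0.3   1.97  0.5   0.44  0.4 ]
tool shift mm [0.6 0.2 1.4]
```

The button has bottomed out: force rose to about 38 N with 0.5 mm of travel. Retreating.

>>> {"fn": "play_rows", "kwargs": {"moves": [[[0,0,-0.005],[0,0,0]],[[0,0,-0.01],[0,0,0]],[[0,0,-0.025],[0,0,0]],[[0,0,-0.04],[0,0,0]],[[0,0,-0.04],[0,0,0]],[[0,0,-0.04],[0,0,0]],[[0,0,0],[0,0,0]],[[0,0,0],[0,0,0]]]}}

```text
time_s: 20.2
position: [590.1, 56.6, 267.5]
tcp_rot: [2.822, 0.504, 2.5]
wrist_force: [0.3, 0.2, -0.8]
gripper_width: 0.0
grasp_force: 0.0
```

```bash
python3 - <<'E'
from h import *
con();c=capture("top");save(c,"top3.png",(210,110,390,230),4);C=tocon(cloud(c))
I=c["img"].astype(int);g=(I[...,1]>I[...,0]+25)&(np.hypot(C[...,0]-62,C[...,1]+5)<30);print("cap z",np.median(C[g],0))
E
```

```text
t 20.2 cab [-44.3  -5.  267.5] rot [2.822 0.504 2.5  ] F [ 0.3  0.2 -0.8] w 0.0
console [ 65.3  -5.  176.1] rotvec to do (tool) [-5.000e-03  1.000e-03  2.623e+00] j [ 0.13 -0.13 -0.36  2.01  0.18  0.69  0.66]
cap z [65.30553824 -6.20789818 21.95839759]
```

View pics/top3.png

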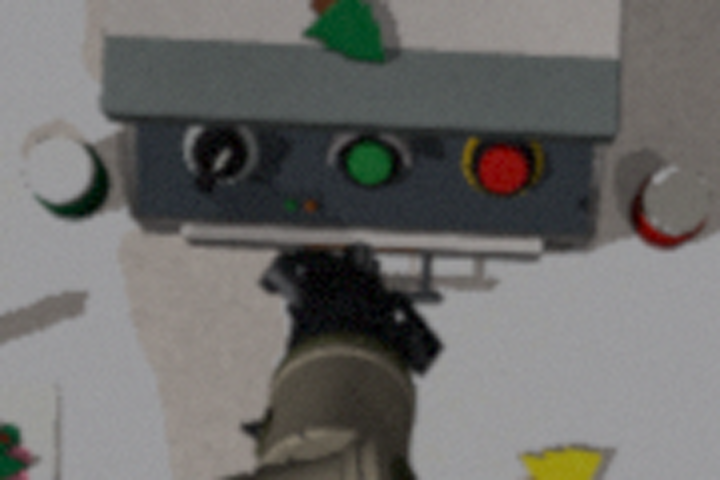

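The selector is on the large dot at (225,155), the green cap at (370,160) is out (z 22), the tray is home, and the arm is clear. Handing in.

```bash
python3 -c "
from station import order
print(order.close_job())"
```

```text
the job is handed in; nothing more can be done
None
```

I handed the job in at about 20 s: the tray is home, the selector points to the large dot, and the green start button was pressed fully down and is out again; the trees were not visible once inside the cabinet, and no verdict came back.

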